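Seat the hinge pin, free the sagging bolt and hold the reagent cage ajar

TASK

The reagent cage's gate needs checking: first push the crept-up hinge pin back down through fork and lug until its head is fully home. Then work the sagging barrel bolt free without forcing it: lift it by its red knob so that its collar clears the bent keeper, and pull it well back towards the hinge. Swing the gate about a hand's width (80 mm) ajar against its closing spring and finish while still holding it there, with the jars, dishes and colony counter left where they are.

Things in the scene. Friction and masses are not known exactly. Their poses are not given: they have to be found in the camera images.
- cage: Fixed white wire cage on the bench, open on top, 200 mm deep, 320 mm wide, posts 156 mm high at the front, 110 mm at the back. Origin on the bench under the middle of its gated front; its x axis points into the cage (the front looks to -x, roughly to the robot), y to the left, z up. The pin axis is at (0, +115 mm), the knob axis at (-28, -50 mm) when the bolt is fully shut. Position and yaw (up to 0.25 rad either way) vary; read y in this frame as along the gate when shut.
- gate: Blue-framed gate in the cage's front, about 240 mm wide, top 152 mm above the bench, hinged at its left (+y) end and carrying the bolt on its front face (-x side). Origin on the hinge axis at bench level; axes as the cage's when shut. A closing spring always pulls it shut: about 0.65 N m when shut, 0.9 N m at 0.3 rad (5 to 7 N at the knob).
- gate_swing (a joint): Gate angle in rad: 0 shut, grows as the free right edge swings out to the cage's -x side, towards the robot (clockwise from above); stop at 1.2. The free edge is 247 mm from the hinge axis, so 0.32 rad is 80 mm ajar.
- gate_hinge (a point): Point on the upright hinge axis, 150 mm above the bench.
- gate_edge (a point): Top of the gate's free right edge, 146 mm above the bench, 247 mm from the hinge axis.
- bolt_knob (a point): Centre of the top of the bolt's upright red knob, 195 mm above the bench when the bolt sags. The knob is a plain cylinder of 18 mm diameter, red for the upper 45 mm, then an 11 mm stem down to the 12 mm steel bar, whose axis is 67 mm below this point. Nothing else rises above 160 mm within 80 mm of it, so it is gripped from above.
- bolt_slide (a joint): Bolt travel along the gate in m: 0 fully shut, grows as the bolt is pulled towards the hinge (the gate's +y), stop at 0.050. Starts at 0 to 0.004. Rubs with about 2 N. Its 26 mm collar at the far end meets the keeper's bent lip at about 0.005 unless lifted, clears the lip at about 0.019 and leaves the keeper at about 0.025; before that the gate cannot open.
- bolt_lift (a joint): Lift of the bolt in its worn guides in m: 0 sagged (gravity pulls it back, 1 to 2 N), stop at 0.016. The collar passes over the lip when this is above about 0.0065. The bolt stays lifted only while it is held, and may drop back once past the lip.
- keeper: Brass keeper on the cage's right front post, fixed: a 30 mm wide open-topped pocket around the bolt's end, with a bent-up lip on its gate side. Its frame coincides with the cage's.
- pin_head (a point): Centre of the top of the hinge pin's brass head (22 mm diameter, 7 mm thick, on an 8 mm steel pin pointing straight down on the hinge axis). 167 mm above the bench when seated, 185 to 199 mm at the start.
- pin_slide (a joint): How far the pin has been pushed down, in m: starts at 0 to 0.014, seated (head resting on the fork) at the stop, 0.032. Slides stiffly, about 5 N, and stays where it is left.
- jar_amber: Bystander: brown reagent jar, 60 mm diameter, 98 mm high, standing in the cage. Origin under its centre.
- jar_green: Bystander: green reagent jar, 60 mm diameter, 98 mm high, standing in the cage. Origin under its centre.
- dishes: Bystander: stack of four clear culture dishes, 90 mm diameter, 57 mm high, on the bench to the left. Origin under its centre.
- counter: Bystander: grey colony counter box with a white round plate, 140 x 190 mm, 46 mm high, on the bench to the right. Origin under its centre.

How it is judged (in metres and radians):
On the way, in this order (a step that is already met when the one before it is completed fails the run):
1. the hinge pin is fully home, with the bolt still in its keeper (value of joint pin_slide above 0.0295 m and value of joint bolt_slide below 0.012 m), for 0.2 s.
2. the bolt is drawn back clear of the keeper (value of joint bolt_slide above 0.025 m), for 0.2 s.
At the end, for the whole second after the job is handed in: The gripper still holds the gate or its bolt (over 1 N of contact) with the gate at rest 0.20 to 0.48 rad open (its edge about 50 to 115 mm ajar), the bolt drawn back at least 22 mm and the hinge pin within 2.5 mm of its stop (value of joint gate_swing between 0.2 and 0.48 rad and velocity of joint gate_swing between -0.05 and 0.05 rad/s and contact force between the fingers and gate above 1 N and value of joint bolt_slide above 0.022 m and value of joint pin_slide above 0.0295 m); the arm keeps its last pose, push and grip.
It fails at once if the keeper is forced: over 60 N on it (contact force between keeper and anything else above 60 N).
It fails at once if a bystander is moved more than 40 mm (distance of any of jar_amber, jar_green, dishes, counter from where it was at the start of the episode above 0.04 m).
It also fails if it takes over 42 s, if anything falls off the work surface, if the arm or the gripper's body presses on something with over 40 N, if the wrist force passes 120 N, or if a joint passes its speed limit or range.

ROBOT

A 6-joint arm with a two-finger parallel gripper is mounted at the origin on the work surface. World frame = base frame: x ahead of the robot, y to its left, z up, the work surface at z = 0. Lengths are in mm, angles in rad, forces in N, time in s.
With the tool pointing down it reaches from about 275 to 875 mm from the base axis. Payload 12.5 kg.
Tool frame: the origin (TCP) lies midway between the tips of the shut fingers; the grasp point (between the pads) lies 19 mm behind it; z points along the fingers, y is the line along which they close (so a half turn about z gives the same grasp; the last joint's range is limited). The gripper opens to 85 mm and grips with 20 to 120 N. Pads are 22 mm wide; open, the fingers measure 114 mm over their backs; the gripper's body (76 mm by 85 mm) begins 54 mm behind the grasp point. The pads swing forward as they close: fully open they stand 13 mm farther back than shut.
Start: joints at [1.035, 0.351, 1.652, -0, 1.139, -0.085], TCP at [239.595, 495.054, 231.29] pointing down, gripper open.
Joint ranges: [-2.75, 2.75], [-0.79, 2.1], [0.01, 2.65], [-1.57, 4.71], [0.07, 3.14], [-2.87, 2.87]. Speed limits (rad/s): [2.22, 2.22, 2.79, 3.14, 3.14, 3.14].

INTERFACE

Orientations are given as a 3x3 rotation matrix whose columns are the frame's x, y, z axes.
In Python, from rig import * gives the robot as it stands. The module is installed in compiled form; this text tells all that it offers.
- The arm moves only by the shell command python3 -m jog 'ROWS' [OPENING] [FORCE]. ROWS is JSON, a list of rows, each an object with "translation": the shift along the tool's x, y, z in units of 30 mm (1.0 is 30 mm), a list of three; "angular": the turn, a rotation vector about the tool's x, y, z in units of 6 degrees (1.0 is 6 degrees), a list of three. A call has 1 to 5 rows; each row shifts and turns the commanded pose from where the row before left it, along the tool's axes as they then stand; what a row does not reach is not made up. A row lasts 1/12 s, in which the tool goes at most 41.7 mm and 7.16 degrees, less where a joint would pass 70% of its speed; a pose out of reach is approached as far as the arm can. A call is refused whole if a number of a shift passes 1 or a number of a turn 1, either way. A call with a gripper value outside its range is refused whole. OPENING is the opening, from 0 (shut) to 1 (fully open), set as the call begins (- or left out, the last holds). The fingers move at their own pace and stop on an object; FORCE is the grip in N (left out, the last holds). Time passes only in rows, so rows that do not move let the fingers close. It gives the time, the measured TCP pose, the force, the opening and the grip force at its end, in the units of the state.
- observe(): the state, without advancing time (a new reading comes with each control period).
- capture(name): name is "side" or "top"; returns a dict with "image" (400x640x3 uint8, red, green, blue), "z_map" (400x640 float32, mm along the optical axis (not along the pixel's ray), 0 where there is no reading), "fx", "fy", "cx", "cy" (pixels), "distortion" ([k1, k2, p1, p2, k3] as OpenCV has them; the pictures are not rectified), "pose" (4x4, takes a point from camera to world coordinates). Camera axes: x right, y up, looking along -z (the intrinsics and any distortion apply to the point x, -y, -z); pixel columns grow to the right and rows downward; lengths in mm; the calibration is good to about 2 mm. A picture is of the moment at which its call begins.
- hand_in(): hands the job in; it is judged then, once.
The state is a dict: "time_s": time; "qpos": joint angles; "dq": joint speeds; "tau": joint torques, N m; "position": TCP position; "eef_rot": TCP orientation; "ft_force": force on the tool from outside, world axes, zero at the start; "torque": the same for the moment, N m; "grip_width": finger opening in mm; "grip_force": force on a finger pad.
Only numpy, scipy, OpenCV 4.12 (cv2) and the standard library are available. Lean on these libraries where they do the work, as an engineer would, in place of code of your own. Each camera call takes 0.05 s, during which the arm holds its last target. There are 200 camera calls.

## Working session

There is one attempt and no reset: what is moved stays moved. The work goes in short steps, Python scripts to look and compute and a shell command to move; the robot and the scene stay as the last step left them, time stands still between calls to the robot, and variables do not carry over. Pictures are saved under pics/ and viewed, at most 10 in all, crops included, and the job is handed in when it is done.

```bash
mkdir -p pics; cat > h.py <<'E'
import numpy as np, cv2
from rig import *
def ray(c,u,v):
    K=np.array([[c['fx'],0,c['cx']],[0,c['fy'],c['cy']],[0,0,1]])
    p=cv2.undistortPoints(np.array([[[u,v]]],float),K,np.array(c['distortion'],float))[0,0]
    P=np.array(c['pose']); return P[:3,3],P[:3,:3]@np.array([p[0],-p[1],-1.])
def onz(c,u,v,z):
    o,d=ray(c,u,v); return o+d*(z-o[2])/d[2]
def dep(c,u,v):
    o,d=ray(c,u,v); return o+d*c['z_map'][int(round(v)),int(round(u))]
def cross(a,b):
    (o,d),(p,e)=a,b
    s=np.linalg.lstsq(np.c_[d,-e],p-o,rcond=None)[0]
    x,y=o+s[0]*d,p+s[1]*e; return (x+y)/2,np.linalg.norm(x-y)
E
python3 - <<'E'
from h import *
for n in('top','side'):
    c=capture(n); cv2.imwrite(f'pics/{n}0.png',c['image'][:,:,::-1]); np.save(f'pics/{n}0.npy',c,allow_pickle=True)
    print(n,np.round(c['pose'],3).tolist(),c['fx'],c['distortion'])
s=observe();print(s['time_s'],np.round(s['eef_rot'],3).tolist(),s['grip_width'],s['ft_force'])
E
```

```text
top [[-0.028, 0.978, -0.209, 223.458], [-1.0, -0.026, 0.01, -20.811], [0.004, 0.209, 0.978, 1737.248], [0.0, 0.0, 0.0, 1.0]] 497.1395290578767 [-0.03023554  0.          0.          0.          0.        ]
side [[0.992, 0.054, -0.118, 430.203], [-0.129, 0.526, -0.84, -1197.113], [0.016, 0.848, 0.529, 864.649], [0.0, 0.0, 0.0, 1.0]] 385.98662715990275 [-0.06873602  0.          0.          0.          0.        ]
0.1 [[-0.9, 0.436, -0.001], [0.436, 0.9, -0.001], [0.0, -0.001, -1.0]] 85.18135557388842 [ 1.48010106 -0.02009568  0.24177376]
```

View pics/top0.png

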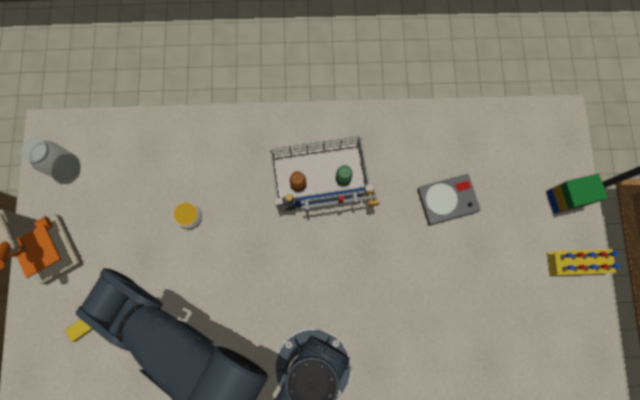

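View pics/side0.png

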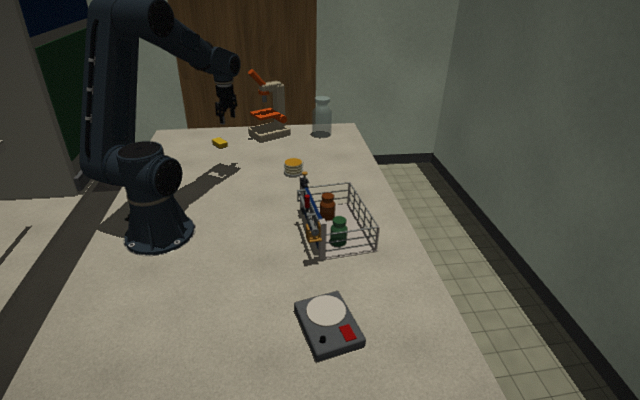

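The top view has the cage at about (270–378, 140–210), with the brass pin head near (289,198), the red knob near (341,198) and the keeper near (372,200). The side view has the pin head near (304,175), the knob near (307,202) and the keeper near (312,235). I'll zoom in and segment.

```bash
python3 - <<'E'
from h import *
ims=[]
for n,(x0,x1,y0,y1) in dict(top=(265,385,130,220),side=(285,385,165,270)).items():
    c=np.load(f'pics/{n}0.npy',allow_pickle=True).item(); im=c['image']
    ims.append(cv2.resize(im[y0:y1,x0:x1,::-1],(400,int(400*(y1-y0)/(x1-x0))),interpolation=cv2.INTER_CUBIC))
    h=cv2.cvtColor(im,cv2.COLOR_RGB2HSV)
    for nm,m in dict(red=((h[...,0]<6)|(h[...,0]>172))&(h[...,1]>150)&(h[...,2]>60),brass=(h[...,0]>12)&(h[...,0]<28)&(h[...,1]>130)&(h[...,2]>70)).items():
        m=m.astype(np.uint8); q=np.zeros_like(m); q[y0:y1,x0:x1]=m[y0:y1,x0:x1]
        k,l,s,ce=cv2.connectedComponentsWithStats(q)
        for i in range(1,k):
            if s[i,4]>3: print(n,nm,s[i].tolist(),ce[i].round(2),dep(c,*ce[i]).round(0))
H=max(i.shape[0] for i in ims)
cv2.imwrite('pics/crop.png',np.hstack([cv2.copyMakeBorder(i,0,H-i.shape[0],0,0,0) for i in ims]))
E
```

```text
top red [339, 196, 5, 6, 21] [340.76 198.52] [ 531. -105.  203.]
top brass [291, 172, 14, 16, 181] [297.33 180.01] [620.  34.  99.]
top brass [367, 192, 6, 3, 12] [369.33 192.75] [ 564. -205.  126.]
top brass [286, 195, 6, 7, 29] [288.52 197.9 ] [541.  60. 187.]
top brass [369, 200, 9, 6, 39] [372.44 202.33] [ 526. -211.  153.]
side red [305, 195, 4, 3, 11] [306.64 195.91] [ 537. -108.  191.]
side brass [288, 165, 11, 2, 13] [293.08 165.15] [523. 385.  56.]
side brass [302, 172, 5, 3, 12] [304.08 172.75] [544.  54. 191.]
side brass [327, 203, 4, 3, 4] [328.5  204.25] [632.  13.  74.]
side brass [318, 222, 3, 5, 7] [319. 224.] [ 566. -208.  146.]
side brass [306, 224, 4, 6, 17] [307.29 226.65] [ 528. -222.  148.]
side brass [309, 231, 2, 2, 4] [309.5 231.5] [ 536. -211.  121.]
side brass [309, 236, 13, 6, 54] [314.67 238.8 ] [ 550. -230.  104.]
```

View pics/crop.png

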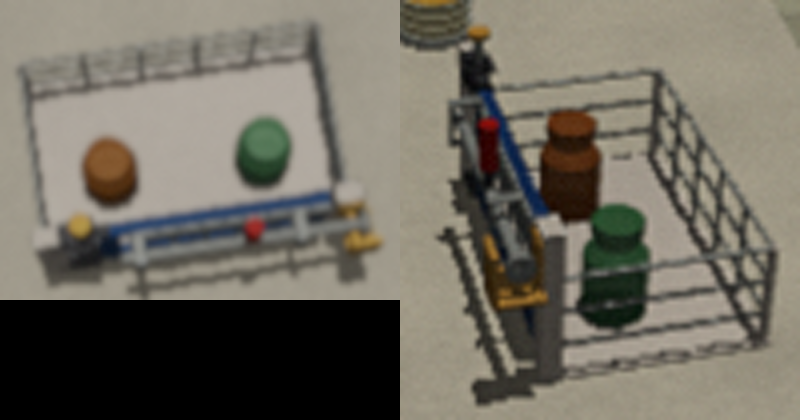

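The crop confirms the layout: pin head at top (289,198) / side (304.5,172.5), knob at top (341,198.5) / side (307,196). The cage yaw is slightly positive. Next I'll triangulate and plan the approach.

```bash
cat > go.py <<'E'
import sys,json
from h import *
# python go.py x y z [yaw_of_tool_y_deg] : remaining moves in tool axes/units
def rem(t,yaw=None):
    s=observe(); R=np.array(s['eef_rot']); p=np.array(s['position'])
    print('t',round(s['time_s'],2),'p',p.round(1),'z',R[:,2].round(3),'yaw',np.degrees(np.arctan2(R[1,1],R[0,1])).round(1),'F',np.round(s['ft_force'],1),'w',round(s['grip_width'],1),round(s['grip_force'],1))
    print('tool shift units',(R.T@(np.array(t)-p)/30).round(2))
    if yaw is not None:
        a=np.radians(yaw); T=np.array([[-np.sin(a),np.cos(a),0],[np.cos(a),np.sin(a),0],[0,0,-1]]).T
        v=cv2.Rodrigues(R.T@T)[0].ravel(); print('turn units',np.degrees(v/6).round(2))
        print('shift units after turn',(T.T@(np.array(t)-p)/30).round(2))
if __name__=='__main__':
    v=list(map(float,sys.argv[1:])); rem(v[:3],v[3] if len(v)>3 else None)
E
python3 - <<'E'
from go import *
T=np.load('pics/top0.npy',allow_pickle=True).item();S=np.load('pics/side0.npy',allow_pickle=True).item()
k,e=cross(ray(T,341.2,198.3),ray(S,306.8,195.8));p,e2=cross(ray(T,289,197.8),ray(S,304.4,172.7))
print('knob',k.round(1),e,'pin',p.round(1),e2)
print('knob z195',onz(T,341.2,198.3,193).round(1),'pin',onz(T,289,197.8,190).round(1), onz(S,304.4,172.7,190))
d=p-k; yaw=np.degrees(np.arctan2(28,165)-np.arctan2(d[0],d[1])); print('yaw',yaw)
rem([p[0],p[1],p[2]+25],yaw)
print(observe()['qpos'])
E
```

```text
knob [ 536.  -107.5  190.7] 3.288061905502392 pin [543.1  58.2 189. ] 4.454428474471473
knob z195 [ 533.9 -107.4  193. ] pin [540.6  58.1 190. ] [545.13716337  57.15425969 190.        ]
yaw 7.193898623058815
t 0.1 p [239.5 494.8 230.8] z [-0.001 -0.001 -1.   ] yaw 64.2 F [ 1.5 -0.   0.2] w 85.2 0.0
tool shift units [-15.45  -8.69   0.57]
turn units [-0.01  0.    9.5 ]
shift units after turn [-15.71   8.22   0.56]
[ 1.03538530e+00  3.51148597e-01  1.65236676e+00 -1.12481692e-05
  1.13909950e+00 -8.45897244e-02]
```

```bash
for i in 1 2; do python3 -m jog '[{"translation":[0,0,0],"angular":[0,0,0.95]},{"translation":[0,0,0],"angular":[0,0,0.95]},{"translation":[0,0,0],"angular":[0,0,0.95]},{"translation":[0,0,0],"angular":[0,0,0.95]},{"translation":[0,0,0],"angular":[0,0,0.95]}]' 0 40; done
for i in 1 2 3; do python3 -m jog '[{"translation":[-0.9,0.47,0],"angular":[0,0,0]},{"translation":[-0.9,0.47,0],"angular":[0,0,0]},{"translation":[-0.9,0.47,0],"angular":[0,0,0]},{"translation":[-0.9,0.47,0],"angular":[0,0,0]},{"translation":[-0.9,0.47,0],"angular":[0,0,0]}]'; done; python3 go.py 543 58 214 6.8
```

```text
time_s: 0.52
position: [239.5, 494.9, 231.0]
eef_rot: [[-0.579, 0.815, -0.0], [0.815, 0.579, -0.001], [-0.0, -0.001, -1.0]]
ft_force: [-0.7, 0.2, -0.4]
grip_width: 25.5
grip_force: 0.0
time_s: 0.93
position: [239.5, 494.9, 231.0]
eef_rot: [[-0.12, 0.993, -0.0], [0.993, 0.12, -0.001], [-0.001, -0.0, -1.0]]
ft_force: [-0.2, 0.5, -0.1]
grip_width: -0.2
grip_force: 0.0
time_s: 1.35
position: [326.8, 368.6, 231.1]
eef_rot: [[-0.125, 0.992, -0.0], [0.992, 0.125, -0.0], [-0.0, -0.0, -1.0]]
ft_force: [-0.4, 0.3, -0.3]
grip_width: -0.3
grip_force: 0.0
time_s: 1.77
position: [413.7, 243.3, 231.2]
eef_rot: [[-0.125, 0.992, -0.0], [0.992, 0.125, -0.0], [-0.0, -0.0, -1.0]]
ft_force: [0.8, 0.4, -0.6]
grip_width: -0.0
grip_force: 0.0
time_s: 2.18
position: [500.5, 118.2, 231.1]
eef_rot: [[-0.125, 0.992, -0.0], [0.992, 0.125, -0.0], [0.0, -0.0, -1.0]]
ft_force: [0.2, 0.4, -0.3]
grip_width: -0.2
grip_force: 0.0
t 2.18 p [500.5 118.2 231.1] z [-0. -0. -1.] yaw 7.2 F [ 0.2  0.4 -0.3] w -0.2 0.0
tool shift units [-2.17  1.15  0.57]
turn units [-0.   -0.    0.06]
shift units after turn [-2.16  1.17  0.57]
```

```bash
python3 -m jog '[{"translation":[-0.72,0.38,0],"angular":[0,0,0]},{"translation":[-0.72,0.38,0],"angular":[0,0,0]},{"translation":[-0.72,0.38,0.2],"angular":[0,0,0]},{"translation":[0,0,0.2],"angular":[0,0,0]},{"translation":[0,0,0],"angular":[0,0,0]}]'
python3 - <<'E'
from go import *
ims=[]
for n,(x0,x1,y0,y1) in dict(top=(265,385,130,220),side=(265,365,130,235)).items():
    c=capture(n); ims.append(cv2.resize(c['image'][y0:y1,x0:x1,::-1],(400,int(400*(y1-y0)/(x1-x0))),interpolation=cv2.INTER_CUBIC))
H=max(i.shape[0] for i in ims)
cv2.imwrite('pics/crop2.png',np.hstack([cv2.copyMakeBorder(i,0,H-i.shape[0],0,0,0) for i in ims]))
rem([543,58,190])
E
```

```text
time_s: 2.6
position: [541.5, 58.9, 217.7]
eef_rot: [[-0.123, 0.992, -0.003], [0.992, 0.123, 0.0], [0.0, -0.003, -1.0]]
ft_force: [-0.6, 0.6, 0.1]
grip_width: 0.1
grip_force: 0.0
t 2.7 p [541.4  60.1 218.9] z [-0.001  0.    -1.   ] yaw 7.2 F [-0.1  0.5 -0.1] w 0.1 0.0
tool shift units [-0.08  0.05  0.96]
```

View pics/crop2.png

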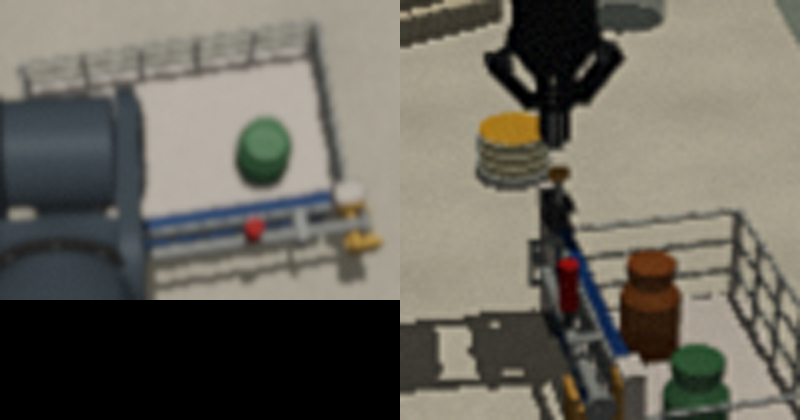

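The fingertip (crop 556,145) sits right above the brass head (559,172) in the side view, so I'll press down.

```bash
python3 -m jog '[{"translation":[-0.05,0.05,0.3],"angular":[0,0,0]},{"translation":[0,0,0.2],"angular":[0,0,0]},{"translation":[0,0,0.2],"angular":[0,0,0]},{"translation":[0,0,0.15],"angular":[0,0,0]},{"translation":[0,0,0.15],"angular":[0,0,0]}]'; python3 -m jog '[{"translation":[0,0,0.12],"angular":[0,0,0]},{"translation":[0,0,0.12],"angular":[0,0,0]},{"translation":[0,0,0.12],"angular":[0,0,0]},{"translation":[0,0,0.1],"angular":[0,0,0]},{"translation":[0,0,0.05],"angular":[0,0,0]}]'; python3 go.py 543 58 167
```

```text
time_s: 3.12
position: [543.3, 58.7, 188.9]
eef_rot: [[-0.125, 0.992, -0.001], [0.992, 0.125, 0.0], [0.0, -0.001, -1.0]]
ft_force: [-4.6, 1.8, 6.1]
grip_width: -0.1
grip_force: 2.7
time_s: 3.53
position: [543.4, 58.6, 173.7]
eef_rot: [[-0.125, 0.992, -0.001], [0.992, 0.125, 0.0], [0.0, -0.001, -1.0]]
ft_force: [-3.1, 2.0, 4.2]
grip_width: -0.2
grip_force: 2.4
t 3.53 p [543.4  58.6 173.7] z [-0.001  0.    -1.   ] yaw 7.2 F [-3.1  2.   4.2] w -0.2 2.4
tool shift units [-0.02 -0.02  0.22]
```

```bash
python3 -m jog '[{"translation":[0,0,0.1],"angular":[0,0,0]},{"translation":[0,0,0.06],"angular":[0,0,0]},{"translation":[0,0,0.06],"angular":[0,0,0]},{"translation":[0,0,0.03],"angular":[0,0,0]},{"translation":[0,0,0],"angular":[0,0,0]}]'; python3 go.py 543 58 167
```

```text
time_s: 3.95
position: [543.7, 58.5, 167.0]
eef_rot: [[-0.125, 0.992, 0.0], [0.992, 0.125, 0.0], [0.0, 0.0, -1.0]]
ft_force: [-4.2, 2.7, 8.9]
grip_width: 0.1
grip_force: 4.7
t 3.95 p [543.7  58.5 167. ] z [ 0.  0. -1.] yaw 7.2 F [-4.2  2.7  8.9] w 0.1 4.7
tool shift units [-0.01 -0.03 -0.  ]
```

```bash
python3 -m jog '[{"translation":[0,0,0.04],"angular":[0,0,0]},{"translation":[0,0,0.03],"angular":[0,0,0]},{"translation":[0,0,0],"angular":[0,0,0]},{"translation":[0,0,0],"angular":[0,0,0]}]'; python3 go.py 543 58 167
```

```text
time_s: 4.28
position: [543.8, 58.5, 166.8]
eef_rot: [[-0.125, 0.992, 0.001], [0.992, 0.125, 0.0], [0.0, 0.001, -1.0]]
ft_force: [-14.2, 1.8, 30.5]
grip_width: 0.0
grip_force: 14.8
t 4.28 p [543.8  58.5 166.8] z [ 0.001  0.    -1.   ] yaw 7.2 F [-14.2   1.8  30.5] w 0.0 14.8
tool shift units [-0.01 -0.03 -0.01]
```

The force rose to 30 N with no further travel at z≈167, so the pin is seated. Now I'll lift, open the gripper and move over the knob.

```bash
python3 -m jog '[{"translation":[0,0,-0.2],"angular":[0,0,0]},{"translation":[0,0,-0.7],"angular":[0,0,0]},{"translation":[0,0,-0.7],"angular":[0,0,0]},{"translation":[0,0,-0.6],"angular":[0,0,0]},{"translation":[-0.6,0,-0.1],"angular":[0,0,0]}]' 0.8 40;  python3 -m jog '[{"translation":[-0.8,0,0],"angular":[0,0,0]},{"translation":[-0.8,0,0],"angular":[0,0,0]},{"translation":[-0.8,0,0],"angular":[0,0,0]},{"translation":[-0.8,0,0],"angular":[0,0,0]},{"translation":[-0.8,0,0],"angular":[0,0,0]}]'; python3 go.py 534.5 -107 161 6.6
python3 - <<'E'
from go import *
c=capture('top'); h=cv2.cvtColor(c['image'],cv2.COLOR_RGB2HSV)
cc=capture('side'); cv2.imwrite('pics/s3.png',cv2.resize(cc['image'][120:250,255:385,::-1],(600,600),interpolation=cv2.INTER_CUBIC))
E
```

```text
time_s: 4.7
position: [547.2, 41.7, 236.4]
eef_rot: [[-0.127, 0.992, 0.005], [0.992, 0.127, 0.0], [-0.001, 0.005, -1.0]]
ft_force: [0.4, -0.3, -0.4]
grip_width: 60.4
grip_force: 0.0
time_s: 5.12
position: [561.1, -80.1, 233.2]
eef_rot: [[-0.125, 0.992, 0.0], [0.992, 0.125, -0.001], [-0.001, 0.0, -1.0]]
ft_force: [-0.6, 0.2, -0.6]
grip_width: 68.4
grip_force: 0.0
t 5.12 p [561.1 -80.1 233.2] z [ 0.    -0.001 -1.   ] yaw 7.2 F [-0.6  0.2 -0.6] w 68.4 0.0
tool shift units [-0.78 -0.99  2.41]
turn units [0.   0.01 0.1 ]
shift units after turn [-0.79 -0.98  2.41]
```

View pics/s3.png

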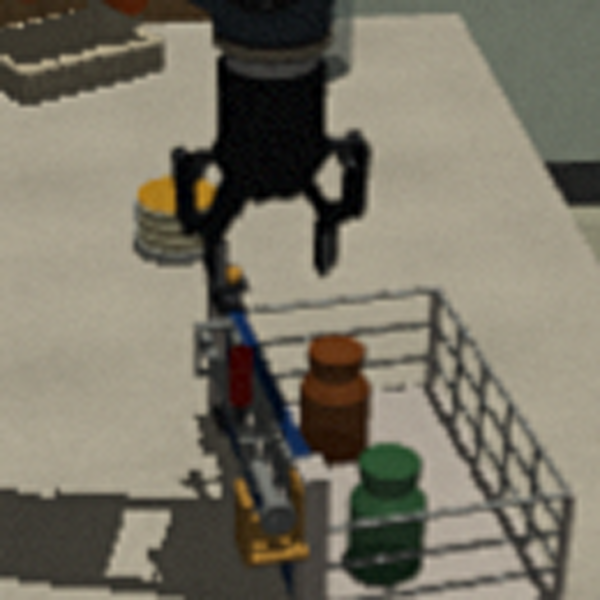

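The brass head (235,272) now rests on the fork. The open fingers need to shift −x onto the knob (242,370).

```bash
python3 -m jog '[{"translation":[-0.4,-0.5,0],"angular":[0,0,0.1]},{"translation":[-0.38,-0.48,0],"angular":[0,0,0]},{"translation":[0,0,0.3],"angular":[0,0,0]},{"translation":[0,0,0],"angular":[0,0,0]},{"translation":[0,0,0],"angular":[0,0,0]}]'; python3 go.py 534.5 -107 161 6.6
python3 - <<'E'
from go import *
cc=capture('side'); cv2.imwrite('pics/s4.png',cv2.resize(cc['image'][120:250,255:385,::-1],(600,600),interpolation=cv2.INTER_CUBIC))
E
```

```text
time_s: 5.63
position: [534.7, -104.8, 223.9]
eef_rot: [[-0.115, 0.993, -0.001], [0.993, 0.115, 0.0], [0.0, -0.001, -1.0]]
ft_force: [-0.5, 0.5, 0.0]
grip_width: 68.1
grip_force: 0.0
t 5.63 p [ 534.7 -104.8  223.9] z [-0.001  0.    -1.   ] yaw 6.6 F [-0.5  0.5  0. ] w 68.1 0.0
tool shift units [-0.07 -0.01  2.1 ]
turn units [-0.01 -0.   -0.  ]
shift units after turn [-0.07 -0.01  2.1 ]
```

View pics/s4.png

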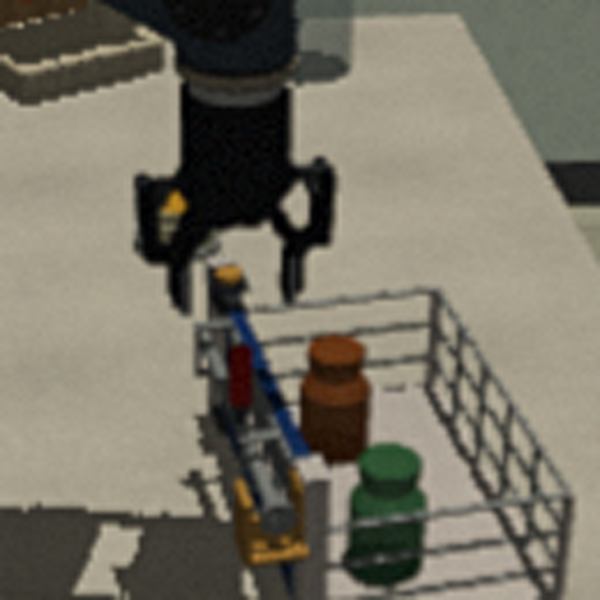

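The knob (240,375) is centred between the fingertips (180 and 290). I'll descend 63 mm and close.

```bash
python3 -m jog '[{"translation":[-0.07,0,0.5],"angular":[0,0,0]},{"translation":[0,0,0.5],"angular":[0,0,0]},{"translation":[0,0,0.5],"angular":[0,0,0]},{"translation":[0,0,0.4],"angular":[0,0,0]},{"translation":[0,0,0.2],"angular":[0,0,0]}]'; python3 -m jog '[{"translation":[0,0,0],"angular":[0,0,0]},{"translation":[0,0,0],"angular":[0,0,0]},{"translation":[0,0,0],"angular":[0,0,0]},{"translation":[0,0,0],"angular":[0,0,0]},{"translation":[0,0,0],"angular":[0,0,0]}]' 0.1 70;python3 -m jog '[{"translation":[0,0,0],"angular":[0,0,0]},{"translation":[0,0,0],"angular":[0,0,0]},{"translation":[0,0,0],"angular":[0,0,0]},{"translation":[0,0,0],"angular":[0,0,0]},{"translation":[0,0,0],"angular":[0,0,0]}]' 0 70; python3 go.py 534.5 -107 171 6.6
```

```text
time_s: 6.1
position: [534.7, -106.7, 160.1]
eef_rot: [[-0.115, 0.993, -0.001], [0.993, 0.115, 0.0], [0.001, -0.001, -1.0]]
ft_force: [-0.5, -0.7, -0.0]
grip_width: 68.3
grip_force: 0.0
time_s: 6.52
position: [535.9, -107.5, 162.6]
eef_rot: [[-0.114, 0.993, 0.003], [0.993, 0.114, -0.0], [-0.001, 0.003, -1.0]]
ft_force: [3.9, 2.3, 3.4]
grip_width: 16.3
grip_force: 68.2
time_s: 6.93
position: [535.8, -107.5, 162.5]
eef_rot: [[-0.114, 0.993, 0.003], [0.993, 0.114, -0.0], [-0.001, 0.003, -1.0]]
ft_force: [3.7, 1.8, 5.8]
grip_width: 16.4
grip_force: 68.2
t 6.93 p [ 535.8 -107.5  162.5] z [ 0.003 -0.    -1.   ] yaw 6.6 F [3.7 1.8 5.8] w 16.4 68.2
tool shift units [ 0.02 -0.04 -0.28]
turn units [ 0.03  0.01 -0.01]
shift units after turn [ 0.02 -0.04 -0.28]
```

```bash
python3 -m jog '[{"translation":[0,0,-0.1],"angular":[0,0,0]},{"translation":[0,0,-0.1],"angular":[0,0,0]},{"translation":[0,0,-0.1],"angular":[0,0,0]},{"translation":[0,0,-0.05],"angular":[0,0,0]},{"translation":[0,0,0],"angular":[0,0,0]}]'; python3 go.py 534.5 -107 171 6.6
python3 - <<'E'
from go import *
cc=capture('side'); h=cv2.cvtColor(cc['image'],cv2.COLOR_RGB2HSV)
m=((h[...,0]<6)|(h[...,0]>172))&(h[...,1]>150)&(h[...,2]>50); v,u=np.nonzero(m[185:225,295:320]); print(list(zip(u+295,v+185)))
E
```

```text
time_s: 7.35
position: [535.0, -107.4, 172.3]
eef_rot: [[-0.114, 0.993, 0.001], [0.993, 0.114, -0.0], [-0.0, 0.001, -1.0]]
ft_force: [4.9, 1.6, -1.6]
grip_width: 16.2
grip_force: 68.2
t 7.35 p [ 535.  -107.4  172.3] z [ 0.001 -0.    -1.   ] yaw 6.6 F [ 4.9  1.6 -1.6] w 16.2 68.2
tool shift units [ 0.02 -0.01  0.04]
turn units [ 0.01  0.   -0.01]
shift units after turn [ 0.02 -0.01  0.04]
[(np.int64(305), np.int64(193)), (np.int64(306), np.int64(193)), (np.int64(305), np.int64(194)), (np.int64(306), np.int64(194)), (np.int64(307), np.int64(194)), (np.int64(305), np.int64(195)), (np.int64(306), np.int64(195)), (np.int64(307), np.int64(195)), (np.int64(305), np.int64(196)), (np.int64(306), np.int64(196)), (np.int64(307), np.int64(196)), (np.int64(305), np.int64(197)), (np.int64(306), np.int64(197)), (np.int64(307), np.int64(197)), (np.int64(305), np.int64(198)), (np.int64(306), np.int64(198)), (np.int64(307), np.int64(198)), (np.int64(305), np.int64(199)), (np.int64(306), np.int64(199)), (np.int64(307), np.int64(199)), (np.int64(305), np.int64(200)), (np.int64(306), np.int64(200)), (np.int64(307), np.int64(200)), (np.int64(305), np.int64(201)), (np.int64(306), np.int64(201)), (np.int64(307), np.int64(201)), (np.int64(305), np.int64(202)), (np.int64(306), np.int64(202)), (np.int64(307), np.int64(202)), (np.int64(305), np.int64(203)), (np.int64(306), np.int64(203)), (np.int64(307), np.int64(203)), (np.int64(305), np.int64(204)), (np.int64(306), np.int64(204)), (np.int64(307), np.int64(204))]
```

The knob rose about 2 px (≈10 mm) with a load of about 1.6 N, so the bolt is lifted. Now I'll pull towards the hinge, gently at first.

```bash
python3 -m jog '[{"translation":[0.1,0,0],"angular":[0,0,0]},{"translation":[0.1,0,0],"angular":[0,0,0]},{"translation":[0.1,0,0],"angular":[0,0,0]},{"translation":[0.1,0,0],"angular":[0,0,0]},{"translation":[0.05,0,0],"angular":[0,0,0]}]'; python3 go.py 530.5 -67.5 171 6.6
```

```text
time_s: 7.82
position: [533.2, -93.7, 171.9]
eef_rot: [[-0.115, 0.993, 0.0], [0.993, 0.115, -0.0], [-0.0, 0.0, -1.0]]
ft_force: [4.8, -2.6, -2.1]
grip_width: 16.6
grip_force: 68.2
t 7.82 p [533.2 -93.7 171.9] z [ 0. -0. -1.] yaw 6.6 F [ 4.8 -2.6 -2.1] w 16.6 68.2
tool shift units [0.88 0.01 0.03]
turn units [ 0.  0. -0.]
shift units after turn [0.88 0.01 0.03]
```

Only about 2.6 N of rub after 13 mm, so it passes the lip. I'll continue.

```bash
python3 -m jog '[{"translation":[0.17,0,0],"angular":[0,0,0]},{"translation":[0.17,0,0],"angular":[0,0,0]},{"translation":[0.17,0,0],"angular":[0,0,0]},{"translation":[0.17,0,0],"angular":[0,0,0]},{"translation":[0.17,0,0],"angular":[0,0,0]}]'; python3 -m jog '[{"translation":[0,0,0],"angular":[0,0,0]},{"translation":[0,0,0],"angular":[0,0,0]},{"translation":[0,0,0],"angular":[0,0,0]},{"translation":[0,0,0],"angular":[0,0,0]}]'
python3 - <<'E'
from go import *
p=np.array(observe()['position']); yaw=np.radians(6.6)
H=np.array([543.5,58.3]); 
for a in (0,.1,.2,.32,.36):
    R=np.array([[np.cos(a),np.sin(a)],[-np.sin(a),np.cos(a)]])
    print(a,(H+R@(p[:2]-H)).round(1))
rem([530.5,-67.5,171])
E
```

```text
time_s: 8.23
position: [530.4, -68.4, 171.9]
eef_rot: [[-0.115, 0.993, 0.0], [0.993, 0.115, -0.0], [-0.0, 0.0, -1.0]]
ft_force: [5.9, -1.4, -1.8]
grip_width: 16.2
grip_force: 68.3
time_s: 8.57
position: [530.4, -68.1, 171.9]
eef_rot: [[-0.115, 0.993, 0.0], [0.993, 0.115, 0.001], [0.001, 0.0, -1.0]]
ft_force: [6.0, 2.5, -1.3]
grip_width: 16.3
grip_force: 68.3
0 [530.4 -68.1]
0.1 [517.9 -66.1]
0.2 [505.6 -62.9]
0.32 [491.3 -57.5]
0.36 [486.8 -55.4]
t 8.57 p [530.4 -68.1 171.9] z [ 0.     0.001 -1.   ] yaw 6.6 F [ 6.   2.5 -1.3] w 16.3 68.3
tool shift units [0.02 0.   0.03]
```

Bolt travel is about 39 mm. Now I'll swing the gate along its arc, 3° per row, turning with it.

```bash
python3 -m jog '[{"translation":[0.054,-0.215,0],"angular":[0,0,0.5]},{"translation":[0.054,-0.215,0],"angular":[0,0,0.5]},{"translation":[0,0,0],"angular":[0,0,0]}]'; python3 go.py 517.9 -66.1 171;  python3 -m jog '[{"translation":[0.054,-0.215,0],"angular":[0,0,0.5]},{"translation":[0.054,-0.215,0],"angular":[0,0,0.5]},{"translation":[0.054,-0.215,0],"angular":[0,0,0.5]},{"translation":[0.054,-0.215,0],"angular":[0,0,0.5]},{"translation":[0,0,0],"angular":[0,0,0]}]'; python3 go.py 491.3 -57.5 171
```

```text
time_s: 8.82
position: [516.6, -66.0, 171.9]
eef_rot: [[-0.008, 1.0, 0.0], [1.0, 0.008, 0.001], [0.001, 0.0, -1.0]]
ft_force: [7.2, 2.8, -1.2]
grip_width: 16.3
grip_force: 68.8
t 8.82 p [516.6 -66.  171.9] z [ 0.     0.001 -1.   ] yaw 0.4 F [ 7.2  2.8 -1.2] w 16.3 68.8
tool shift units [-0.    0.04  0.03]
time_s: 9.23
position: [491.7, -58.0, 172.1]
eef_rot: [[0.199, 0.98, 0.001], [0.98, -0.199, 0.0], [0.0, 0.001, -1.0]]
ft_force: [7.9, -0.8, -1.3]
grip_width: 16.1
grip_force: 69.0
t 9.23 p [491.7 -58.  172.1] z [ 0.001  0.    -1.   ] yaw -11.5 F [ 7.9 -0.8 -1.3] w 16.1 69.0
tool shift units [ 0.01 -0.02  0.04]
```

```bash
python3 -m jog '[{"translation":[0,0,0],"angular":[0,0,0]},{"translation":[0,0,0],"angular":[0,0,0]},{"translation":[0,0,0],"angular":[0,0,0]},{"translation":[0,0,0],"angular":[0,0,0]},{"translation":[0,0,0],"angular":[0,0,0]}]'; python3 - <<'E'
from go import *
ims=[]
for n,(x0,x1,y0,y1) in dict(top=(265,385,130,220),side=(265,365,150,255)).items():
    c=capture(n); ims.append(cv2.resize(c['image'][y0:y1,x0:x1,::-1],(400,int(400*(y1-y0)/(x1-x0))),interpolation=cv2.INTER_CUBIC))
H=max(i.shape[0] for i in ims)
cv2.imwrite('pics/crop5.png',np.hstack([cv2.copyMakeBorder(i,0,H-i.shape[0],0,0,0) for i in ims]))
E
```

```text
time_s: 9.65
position: [492.6, -58.4, 172.1]
eef_rot: [[0.196, 0.981, 0.001], [0.981, -0.196, -0.0], [0.0, 0.001, -1.0]]
ft_force: [6.9, 0.2, -1.5]
grip_width: 16.1
grip_force: 69.1
```

View pics/crop5.png

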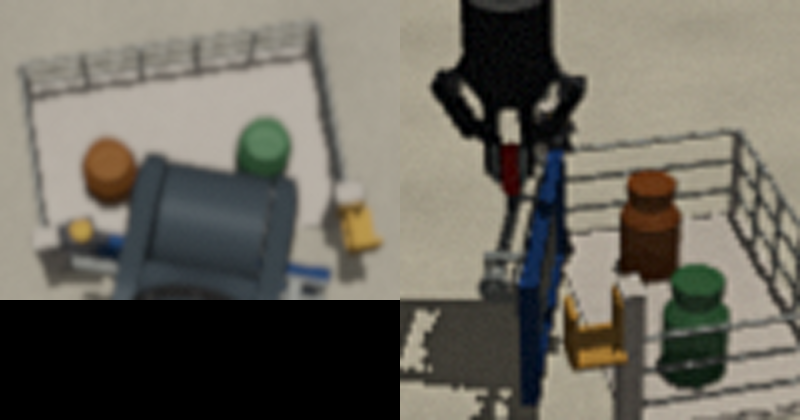

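The gate edge (top 320,272) stands clear of the keeper (360,230) at about 0.31 rad. The knob is held (side 512,170), the bolt is out of the keeper and the jars haven't moved. I'll hand it in.

```bash
python3 -c "from rig import *;print(hand_in())"
```

```text
the job is handed in; nothing more can be done
None
```

The job is handed in at 9.7 s with no verdict returned: the pin is home, the bolt is drawn back about 39 mm, and the gripper is holding the gate about 0.31 rad (77 mm) ajar, with both jars where they were and the dishes and counter never touched.

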